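Let a label roll out of the lever dispenser

ROBOT

A 7-joint arm with a two-finger parallel gripper is mounted at the origin on the work surface. World frame = base frame: x ahead of the robot, y to its left, z up, the work surface at z = 0. Lengths are in m, angles in rad, forces in N, time in s.
With the tool pointing down it reaches from about 0.4 to 0.85 m from the base axis. Payload 4.5 kg.
Tool frame: the origin (TCP) lies on the centre line of the jaws, within the pads' length; the fingertips stand 8 mm ahead of it and the grasp point (between the pads) lies 11 mm behind it; x points along the fingers, y is the direction in which the jaws open and shut, and the axes are right-handed (so a half turn about x gives the same grasp; the last joint's range is limited). The gripper opens to 88 mm and grips with 3 to 60 N. Pads are 18 mm wide; open, the fingers measure 123 mm over their backs; the gripper's body (75 mm by 187 mm) begins 45 mm behind the grasp point.
Start: joints at [1.295, 0.689, -0.195, 1.565, 0.157, 0.902, -0.215], TCP at [0.191, -0.595, 0.247] pointing down, gripper open.
Joint ranges: [-3.01, 3.01], [-0.46, 2.08], [-1.47, 1.51], [0.13, 2.56], [-1, 4.14], [0.04, 2.09], [-2.66, 2.66]. Speed limits (rad/s): [2.57, 2.57, 3.14, 3.14, 3.14, 3.14, 3.14].

INTERFACE

Orientations are given as [roll, pitch, yaw] about the fixed x, y, z axes, in that order (R = Rz(yaw) Ry(pitch) Rx(roll)).
In Python, from plant import arm, viewer, order, nets gives the robot as it stands. The module is installed in compiled form; this text tells all that it offers.
- The arm moves only by the shell command python3 -m creep 'ROWS' [FORCE]. ROWS is JSON, a list that holds one entry, the list of rows, each a list of 5 numbers: the opening, from -1 (shut) to 1 (fully open), then the shift along the tool's x, y, z in mm, then the turn about the tool's x in degrees. A call has 1 to 20 rows; each row shifts and turns the pose as measured when the row begins, along the tool's axes as they then stand; what a row does not reach is not made up. A row lasts 1/12 s, in which the tool goes at most 41.7 mm and 7.16 degrees, less where a joint would pass 70% of its speed; a pose out of reach is approached as far as the arm can. A call with a gripper value outside its range is refused whole. The fingers move at their own pace and stop on an object; FORCE is the grip in N (left out, the last holds). Time passes only in rows, so rows that do not move let the fingers close. It gives the time, the measured TCP pose, the force and the opening at its end, in the units of the state.
- arm.read_state(): the state, without advancing time (a new reading comes with each control period).
- viewer.snapshot(name): name is "side" or "top"; returns the picture (400x640x3 uint8, blue, green, red); there is no depth.
- viewer.calibration(name): a dict with "mtx" (3x3 intrinsics, pixels), "xyz" and "attitude" of the camera in the world. Camera axes: x right, y down, z forward; pixel columns grow to the right and rows downward; lengths in m; the calibration is good to about 2 mm. A picture is of the moment at which its call begins. calibration takes no time and is no camera call.
- order.close_job(): hands the job in, once; it reports no verdict.
Trained networks look in the newest picture that a camera, given by its name, has taken for a name from the list of things; names that differ only in an ending like _2 or _b are one class to them, and where a whole thing is asked for, a point or a joint stands for the part that bears it (a point fixed in the world has none). Each returns a list of dicts, best first, with "score" (0 to 1); they miss things now and then, are a little off and sometimes report something else, mostly with a low value. They report only what shows in the picture. A call takes as long as a camera call.
- nets.boxes_of(query, camera): "location" ([column, row] in pixels, amid what is visible of it).
- nets.silhouettes(query, camera): "mask" (400x640 bool, what is visible of it) and "location" ([column, row] in pixels, amid what is visible of it).
- nets.spot_point(query, camera): "location" ([column, row] in pixels: a listed point, or the origin of a listed thing).
The state is a dict: "clock": time; "joints": joint angles; "dq": joint speeds; "joint_torque": joint torques, N m; "position": TCP position; "tcp_rot": TCP orientation; "contact_force": force on the tool from outside, world axes, zero at the start; "wrist_torque": the same for the moment, N m; "grip_width": finger opening in m.
Only numpy, scipy, OpenCV 4.12 (cv2) and the standard library are available. Lean on these libraries where they do the work, as an engineer would, in place of code of your own. Each camera call takes 0.05 s, during which the arm holds its last target.

TASK

Let the label roll out of the dispenser with the orange lid: press its orange lever paddle down with the fingertips until the lid lifts and the roll has rolled by itself into the catch tray, then ease the lever back up so that the lid closes gently and does not slam. Touch neither the lid nor the roll, and leave the blue dispenser and the other things on the bench as they are.

Things in the scene. Friction and masses are not known exactly. Their poses are not given: they have to be found in the camera images.
- orange_dispenser: The orange-lidded label-roll dispenser, fixed: narrow grey housing 155 mm long (x), 52 mm wide (y), 127 mm high. Origin at its underside, z up, front towards its own -x, where an open catch tray (walls 60 mm high) runs from x = -0.075 to -0.159. A sloping chute inside drops towards the tray; the front lip of the lid holds the roll back.
- orange_paddle (a point): Centre of the top face of the orange lever paddle (36 mm in the dispenser's x, 40 mm in y, 10 mm thick), about 0.12 m above the bench at rest. It sits beside the tray on the dispenser's +y side, at x = -0.115, y = 0.105 in its frame, 79 mm clear of the housing. Pressed fully it has come down 59 mm, almost straight down (drift along x under 6 mm).
- orange_lever (a joint): Angle of the orange lever: 0 at rest (paddle up), 0.5 rad fully pressed. A steel arm 120 mm long; pivot axle along y at x = 0, z = 0.085 in the dispenser's frame. It is sprung: about 4 N on the paddle starts it, about 9 N holds it fully down; it follows the finger back up to its rest stop. Let go, it snaps up.
- orange_lid (a joint): Angle of the orange lid, linked to the lever (1.2 times the lever angle): 0 shut, 0.6 rad fully open. The roll can pass from about 0.35 rad. Closing faster than 1.2 rad/s (the paddle rising faster than 120 mm/s) is a slam.
- orange_lid_edge (a point): Middle of the front top edge of the orange lid, which is 56 mm wide and 144 mm long with a clear window, hinged at the rear top edge of the housing. It is 0.127 m above the bench when shut and rises to about 0.2 m.
- orange_roll: White label roll with orange core discs, 50 mm diameter, 36 mm wide, its axle along the dispenser's y. Origin at its centre. It starts in the chute behind the lid's lip (centre 74 mm above the bench) and ends in the tray (centre about 43 mm above the bench).
- blue_dispenser: The blue-lidded label-roll dispenser, fixed: narrow grey housing 155 mm long (x), 52 mm wide (y), 127 mm high. Origin at its underside, z up, front towards its own -x, where an open catch tray (walls 60 mm high) runs from x = -0.075 to -0.159. Same build as the orange one, with a blue paddle on its +y side; leave it alone.
- blue_lever (a joint): Angle of the blue lever: 0 at rest; leave it.
- blue_lid (a joint): Angle of the blue lid: 0 shut; leave it.
- blue_roll: Label roll with blue core discs inside the blue dispenser, 50 mm diameter, 36 mm wide; origin at its centre. Leave it.
- screwdriver_grip (a point): Middle of the handle of a loose screwdriver lying on the bench. Leave it.
- jar: Loose screw jar with a black cap, 54 mm diameter, 70 mm high; origin at the centre of its underside. Leave it.
- adapter: Loose black power adapter, 85 x 45 x 32 mm; origin at the centre of its underside. Leave it.

How it is judged:
By the outcome, as a careful person would: the job done as asked, in the order asked, and still so for the second after the job is handed in, with the robot touching nothing.
It also fails if it takes over 32 s, if anything falls off the work surface, if the arm or the gripper's body presses on something with over 40 N, if the wrist force passes 120 N, or if a joint passes its speed limit or range.

## Working session

There is one attempt and no reset: what is moved stays moved. The work goes in short steps, Python scripts to look and compute and a shell command to move; the robot and the scene stay as the last step left them, time stands still between calls to the robot, and variables do not carry over. Pictures are saved under pics/ and viewed, and the job is handed in when it is done.

```bash
mkdir -p pics; cat > h.py <<'E'
import numpy as np, cv2
from scipy.spatial.transform import Rotation as R
from plant import arm, viewer, order, nets
def cal(n):
    c=viewer.calibration(n); return np.array(c['mtx']),np.array(c['xyz']),c['attitude']
E
python3 - <<'E'
from h import *
print(viewer.calibration('side'),viewer.calibration('top'))
for n in('side','top'):
    cv2.imwrite(f'pics/{n}0.png',viewer.snapshot(n))
    for q in('orange_paddle','orange_lid_edge','orange_dispenser','orange_roll','blue_dispenser'):
        print(n,q,[(np.round(d['location'],1).tolist(),round(d['score'],2)) for d in nets.spot_point(q,n)][:3])
print(arm.read_state())
E
```

```text
{'mtx': array([[478.25835453,   0.        , 314.0888881 ],
       [  0.        , 478.25835453, 201.60837017],
       [  0.        ,   0.        ,   1.        ]]), 'xyz': array([-0.02827165,  0.82768233,  1.07334338]), 'attitude': array([-2.33006017, -0.01514356, -2.53040113])} {'mtx': array([[385.97213515,   0.        , 321.9820039 ],
       [  0.        , 385.97213515, 200.89212234],
       [  0.        ,   0.        ,   1.        ]]), 'xyz': array([0.37795088, 0.01351217, 1.31554025]), 'attitude': array([-3.01324271, -0.02395045, -1.57470443])}
side orange_paddle [([304.1, 253.2], 0.67)]
side orange_lid_edge [([301.6, 221.5], 0.88)]
side orange_dispenser [([279.5, 244.5], 0.6)]
side orange_roll []
side blue_dispenser [([323.9, 186.4], 0.55)]
top orange_paddle [([260.8, 227.7], 0.74)]
top orange_lid_edge []
top orange_dispenser [([287.6, 191.3], 0.63)]
top orange_roll []
top blue_dispenser [([375.7, 176.7], 0.76)]
{'clock': 0.6, 'joints': array([ 1.29475774,  0.68910796, -0.19461034,  1.56529874,  0.15731653,
        0.90245713, -0.21513541]), 'dq': array([ 0.00043057, -0.0004248 ,  0.00024866, -0.00124879, -0.00122275,
       -0.00167309,  0.00025165]), 'joint_torque': array([-1.82470308e-04, -5.27238643e+01, -1.26621421e+00, -1.53672606e+01,
       -5.18078834e-02, -3.01006858e-04,  7.70806821e-06]), 'position': array([ 0.19060521, -0.59526451,  0.24673835]), 'tcp_rot': array([ 1.70233838,  1.57068152, -1.12941066]), 'contact_force': array([-0.67759414,  0.70739583,  0.61767209]), 'wrist_torque': array([-0.02525967, -0.03473733, -0.03603588]), 'grip_width': 0.08820364208206327}
```

View pics/side0.png

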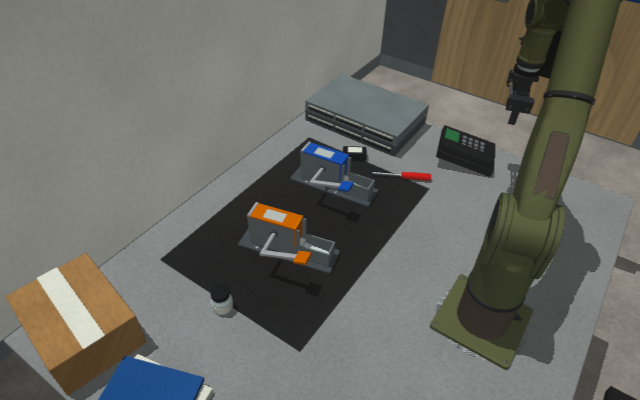

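View pics/top0.png

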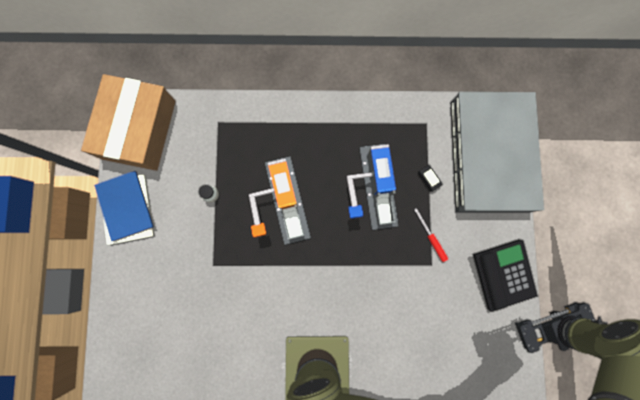

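```bash
cat >> h.py <<'E'
def ray(n,px):
    K,p,a=cal(n); d=R.from_euler('xyz',a).as_matrix()@np.linalg.inv(K)@np.array([px[0],px[1],1]); return p,d/np.linalg.norm(d)
def atz(n,px,z):
    p,d=ray(n,px); return p+d*(z-p[2])/d[2]
def tri(a,b):
    A=0;B=0
    for p,d in(a,b):
        M=np.eye(3)-np.outer(d,d);A=A+M;B=B+M@p
    x=np.linalg.solve(A,B); return x,[np.linalg.norm((np.eye(3)-np.outer(d,d))@(x-p)) for p,d in(a,b)]
def proj(n,X):
    K,p,a=cal(n); c=R.from_euler('xyz',a).as_matrix().T@(np.asarray(X)-p); u=K@c; return u[:2]/u[2]
E
python3 - <<'E'
from h import *
s=arm.read_state()
print('tcp proj',proj('side',s['position']),proj('top',s['position']))
print(R.from_euler('xyz',s['tcp_rot']).as_matrix().round(3))
print('paddle',tri(ray('side',[304.1,253.2]),ray('top',[260.8,227.7])),atz('side',[304.1,253.2],.12),atz('top',[260.8,227.7],.12))
print('disp',tri(ray('side',[279.5,244.5]),ray('top',[287.6,191.3])),atz('top',[287.6,191.3],.0))
print('lidedge',atz('side',[301.6,221.5],.127))
E
```

```text
tcp proj [511.69132018 112.35542783] [536.45437899 319.22801631]
[[ 0.     0.305 -0.952]
 [-0.    -0.952 -0.305]
 [-1.     0.    -0.   ]]
paddle (array([0.44724893, 0.17240573, 0.12035813]), [np.float64(0.0019068171943235166), np.float64(0.0019068171943235127)]) [0.44564638 0.17141924 0.12      ] [0.4489552  0.17337308 0.12      ]
disp (array([ 0.5838382 ,  0.10105536, -0.00325082]), [np.float64(0.0025983176508930987), np.float64(0.002598317650893075)]) [0.58103732 0.099557   0.        ]
lidedge [0.51446204 0.08805305 0.127     ]
```

The top view shows the orange paddle at about (259,230), to the left of its tray, and the side view shows it at about (303,257). Triangulation puts it near (0.446, 0.172, 0.12), with the dispenser yawed about 14°. I'll keep the jaws along the dispenser's x so the gripper body stays clear of the housing.

```bash
python3 -m creep '[[[-1,-3,-2,-27,0],[-1,-3,-2,-27,0],[-1,-3,-2,-27,0],[-1,-3,-2,-27,0],[-1,-3,-2,-27,0],[-1,-3,-2,-27,0],[-1,-3,-2,-27,0],[-1,-3,-2,-27,0],[-1,-3,-2,-27,0],[-1,-3,-2,-27,0],[-1,0,0,0,-7],[-1,0,0,0,-7],[-1,0,0,0,-7],[-1,0,0,0,-7],[-1,0,0,0,-7],[-1,0,0,0,-7],[-1,0,0,0,-7],[-1,0,0,0,-7],[-1,0,0,0,-7],[-1,0,0,0,-7]]]' 20
cat > st.py <<'E'
from h import *
import sys
T=np.array([float(v) for v in sys.argv[1:4]])
s=arm.read_state();M=R.from_euler('xyz',s['tcp_rot']).as_matrix()
print(s['clock'],s['position'].round(4),'yaw of tool y',np.degrees(np.arctan2(M[1,1],M[0,1])),'toolx',M[:,0].round(3),'q',s['joints'].round(2),'F',s['contact_force'].round(1),'w',s['grip_width'])
print('tool shift mm',(M.T@(T-s['position'])*1000).round(1))
E
python3 st.py .445 .171 .25
```

```text
clock: 2.27
position: [0.4545, -0.4885, 0.2765]
tcp_rot: [-1.077, 1.57, -2.673]
contact_force: [-0.1, 0.5, 0.1]
grip_width: 0.0003
2.2667 [ 0.4545 -0.4885  0.2765] yaw of tool y -1.480645331333145 toolx [-0.001 -0.001 -1.   ] q [ 1.    0.75 -0.5   1.38  0.38  1.11  0.42] F [-0.1  0.5  0.1] w 0.0003171339990515208
tool shift mm [  26.2  -26.5 -659. ]
```

```bash
python3 -m creep '[[[-1,0,-1,-33,0],[-1,0,-1,-33,0],[-1,0,-1,-33,0],[-1,0,-1,-33,0],[-1,0,-1,-33,0],[-1,0,-1,-33,0],[-1,0,-1,-33,0],[-1,0,-1,-33,0],[-1,0,-1,-33,0],[-1,0,-1,-33,0],[-1,0,-1,-33,0],[-1,0,-1,-33,0],[-1,0,-1,-33,0],[-1,0,-1,-33,0],[-1,0,-1,-33,0],[-1,0,-1,-33,0],[-1,0,0,0,-7],[-1,0,0,0,-7],[-1,0,0,0,0]]]'
python3 st.py .445 .171 .20
python3 - <<'E'
from h import *
for n in('side','top'):
    cv2.imwrite(f'pics/{n}1.png',viewer.snapshot(n))
    for q in('orange_paddle',):
        print(n,q,[(np.round(d['location'],1).tolist(),round(d['score'],2)) for d in nets.spot_point(q,n)][:3])
        for d in nets.silhouettes(q,n)[:2]:
            ys,xs=np.nonzero(d['mask']);print(d['score'],xs.min(),xs.max(),ys.min(),ys.max(),d['location'])
s=arm.read_state(); tip=s['position']-[0,0,.008]
print(proj('side',tip),proj('top',tip))
E
```

```text
clock: 3.85
position: [0.4523, 0.0632, 0.2752]
tcp_rot: [1.118, 1.56, -0.233]
contact_force: [1.2, -0.7, 0.5]
grip_width: 0.0003
3.85 [0.4523 0.0632 0.2752] yaw of tool y 12.58849765482023 toolx [ 0.011 -0.002 -1.   ] q [ 0.16  0.47 -0.59  2.01  0.39  0.76 -0.45] F [ 1.2 -0.7  0.5] w 0.00034647721583679807
tool shift mm [  74.9   15.6 -107.2]
side orange_paddle [([303.6, 256.2], 0.98)]
0.77 261 310 234 264 [286.5, 252.8]
top orange_paddle [([257.7, 226.3], 0.8)]
0.84 249 271 189 236 [257.0, 219.6]
0.25 268 289 159 185 [279.0, 174.9]
[327.70946424 186.98855591] [295.37064235 223.15750081]
```

View pics/side1.png

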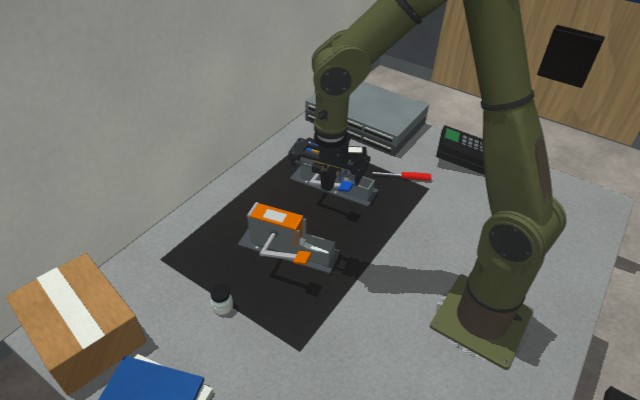

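View pics/top1.png

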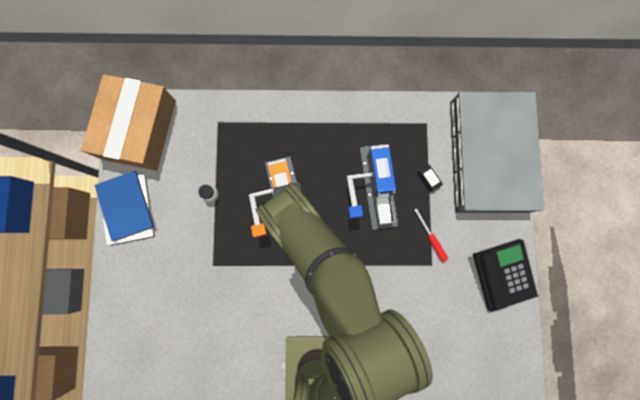

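The paddle shows at about (258,230) from the top and (302,257) from the side. The arm is over the orange tray at a safe height. I'll refine the paddle's centre by colour.

```bash
python3 - <<'E'
from h import *
c={}
for n,(x0,x1,y0,y1) in {'side':(290,315,246,270),'top':(244,275,218,242)}.items():
    im=cv2.imread(f'pics/{n}0.png');h=cv2.cvtColor(im,cv2.COLOR_BGR2HSV)
    m=(h[...,0]>4)&(h[...,0]<22)&(h[...,1]>170)&(h[...,2]>60)
    w=np.zeros_like(m);w[y0:y1,x0:x1]=1
    ys,xs=np.nonzero(m&w);c[n]=(xs.mean(),ys.mean());print(n,len(xs),c[n],xs.min(),xs.max(),ys.min(),ys.max())
print(tri(ray('side',c['side']),ray('top',c['top'])),atz('side',c['side'],.118),atz('top',c['top'],.12))
K=cv2.resize(cv2.imread('pics/side0.png')[200:290,220:350],None,fx=5,fy=5,interpolation=2)
cv2.imwrite('pics/z.png',K)
E
python3 st.py .443 .174 .16
```

```text
side 177 (np.float64(301.683615819209), np.float64(257.3276836158192)) 293 310 251 264
top 158 (np.float64(258.2278481012658), np.float64(229.9240506329114)) 251 265 223 236
(array([0.44362144, 0.18252124, 0.11520885]), [np.float64(0.0014086311606925604), np.float64(0.0014086311606927697)]) [0.44355247 0.18495812 0.118     ] [0.44212496 0.18116063 0.12      ]
4.15 [0.4523 0.0604 0.2749] yaw of tool y 12.040255977273274 toolx [ 0.01  -0.004 -1.   ] q [ 0.16  0.47 -0.59  2.01  0.39  0.76 -0.45] F [ 0.5 -0.1 -0.1] w 0.0005314331324859319
tool shift mm [ 114.3   13.6 -113.8]
```

View pics/z.png

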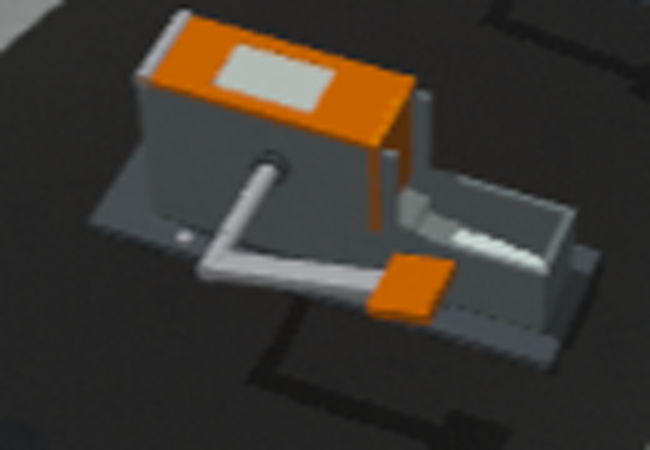

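```bash
python3 -m creep '[[[-1,0,2,-20,0],[-1,0,2,-20,0],[-1,0,2,-20,0],[-1,0,2,-20,0],[-1,0,2,-20,0],[-1,0,2,-20,0],[-1,20,0,0,0],[-1,20,0,0,0],[-1,20,0,0,0],[-1,20,0,0,0],[-1,0,0,0,0]]]'
python3 st.py .442 .180 .14
python3 - <<'E'
from h import *
for n in('side','top'):
    im=viewer.snapshot(n)
    if n=='side': im=cv2.resize(im[160:310,200:380],None,fx=4,fy=4,interpolation=2)
    cv2.imwrite(f'pics/{n}2.png',im)
E
```

```text
clock: 5.07
position: [0.4449, 0.1788, 0.1922]
tcp_rot: [1.09, 1.554, -0.302]
contact_force: [-0.0, -0.9, 0.6]
grip_width: 0.0007
5.0667 [0.4449 0.1788 0.1922] yaw of tool y 10.21841024451104 toolx [ 0.016 -0.005 -1.   ] q [-0.19  0.62 -0.46  2.05  0.52  0.57 -0.85] F [-0.  -0.9  0.6] w 0.0006930194785701645
tool shift mm [52.1 -3.4 -2.1]
```

View pics/side2.png

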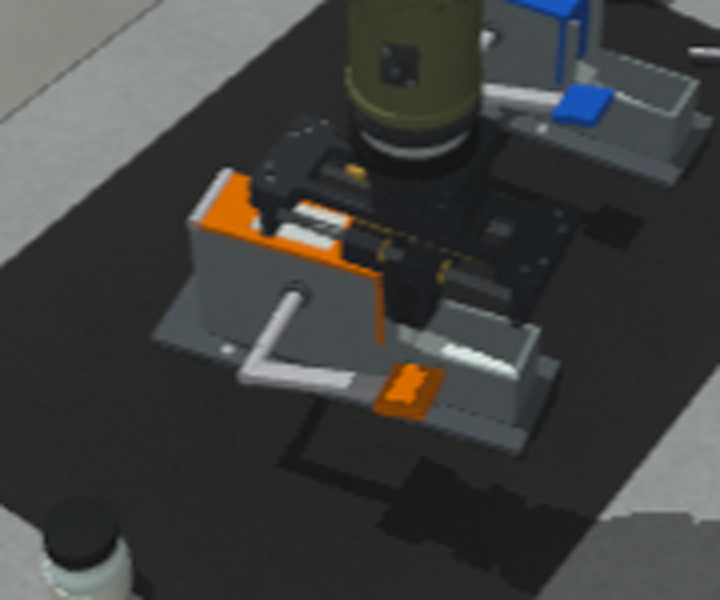

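```bash
python3 -m creep '[[[-1,12,-1,0,-1],[-1,12,-1,0,-1],[-1,12,-1,0,-1],[-1,10,0,0,0],[-1,6,0,0,0],[-1,4,0,0,0],[-1,4,0,0,0],[-1,4,0,0,0],[-1,4,0,0,0],[-1,0,0,0,0]]]'
python3 st.py .442 .180 .075
python3 - <<'E'
from h import *
im=viewer.snapshot('side')
im=cv2.resize(im[160:310,200:380],None,fx=4,fy=4,interpolation=2)
cv2.imwrite(f'pics/side3.png',im)
E
```

```text
clock: 6.0
position: [0.4538, 0.1808, 0.1341]
tcp_rot: [1.491, 1.531, 0.143]
contact_force: [-0.4, 0.3, 0.0]
grip_width: 0.0005
6.0 [0.4538 0.1808 0.1341] yaw of tool y 12.768289547077048 toolx [ 0.039  0.006 -0.999] q [-0.27  0.71 -0.34  2.1   0.66  0.39 -0.92] F [-0.4  0.3  0. ] w 0.0004907441000561886
tool shift mm [ 58.6 -14.   -2. ]
```

View pics/side3.png

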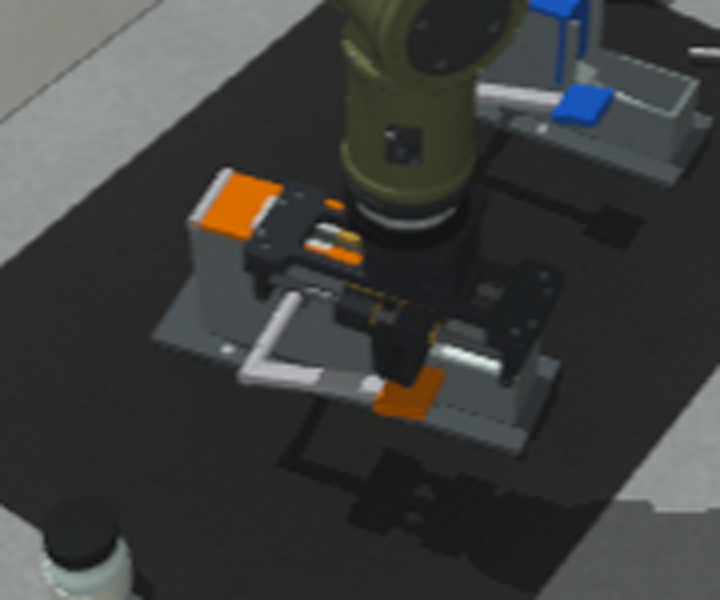

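The fingertips are just above the paddle but about 12 mm too far along +x, so I'll correct that before pressing.

```bash
python3 -m creep '[[[-1,0,-8,-1,0],[-1,0,-6,0,0],[-1,0,-2,0,0],[-1,0,0,0,0]]]'
python3 st.py .442 .180 .075
```

```text
clock: 6.38
position: [0.4361, 0.1782, 0.1342]
tcp_rot: [1.501, 1.53, 0.153]
contact_force: [-0.4, 0.4, 0.0]
grip_width: 0.0004
6.3833 [0.4361 0.1782 0.1342] yaw of tool y 12.77775339532665 toolx [ 0.04   0.006 -0.999] q [-0.3   0.7  -0.32  2.15  0.68  0.35 -0.96] F [-0.4  0.4  0. ] w 0.0003664614754365918
tool shift mm [59.4  3.7 -0.6]
```

```bash
python3 -m creep '[[[-1,5,0,0,0],[-1,5,0,0,0],[-1,5,0,0,0],[-1,5,0,0,0],[-1,5,-1,0,0],[-1,0,0,0,0]]]'
python3 st.py .440 .180 .069
python3 - <<'E'
from h import *
im=viewer.snapshot('side')
im=cv2.resize(im[160:310,200:380],None,fx=4,fy=4,interpolation=2)
cv2.imwrite(f'pics/side4.png',im)
E
```

```text
clock: 6.88
position: [0.4318, 0.1771, 0.1086]
tcp_rot: [1.435, 1.535, 0.09]
contact_force: [-0.1, 0.1, 0.9]
grip_width: 0.0004
6.8833 [0.4318 0.1771 0.1086] yaw of tool y 12.915634240790402 toolx [ 0.036  0.003 -0.999] q [-0.35  0.74 -0.24  2.18  0.73  0.27 -1.  ] F [-0.1  0.1  0.9] w 0.00038645811846583936
tool shift mm [39.9  7.2 -1.2]
```

View pics/side4.png

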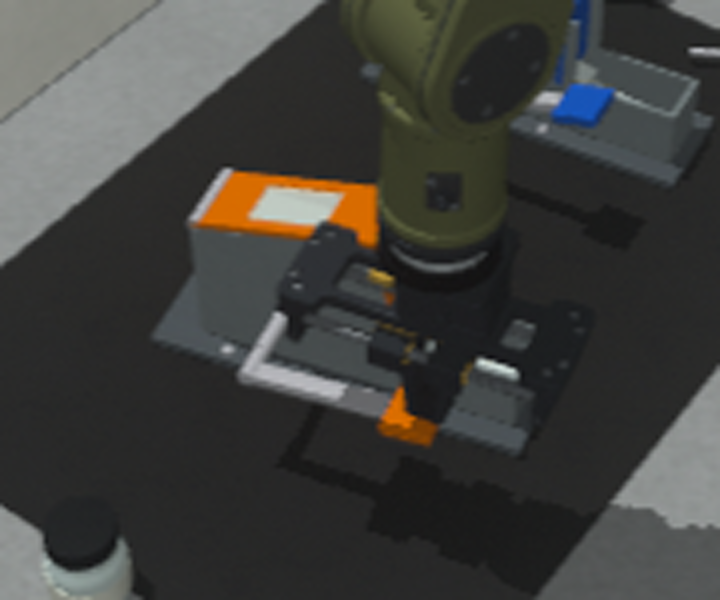

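The paddle is moving down with the tip, but contact is 8–10 mm off towards −x_d. I'll bring the tip back towards the centre as I press on.

```bash
python3 -m creep '[[[-1,1,3,0,0],[-1,1,3,0,0],[-1,4,3,0,0],[-1,5,0,0,0],[-1,5,0,0,0],[-1,5,0,0,0],[-1,4,0,0,0],[-1,0,0,0,0]]]'
python3 st.py .440 .180 .069
python3 - <<'E'
from h import *
im=viewer.snapshot('side')
im=cv2.resize(im[160:310,200:380],None,fx=4,fy=4,interpolation=2)
cv2.imwrite(f'pics/side5.png',im)
E
```

```text
clock: 7.6
position: [0.4391, 0.1785, 0.0851]
tcp_rot: [1.384, 1.539, 0.039]
contact_force: [-1.9, -0.6, 6.6]
grip_width: 0.0001
7.6 [0.4391 0.1785 0.0851] yaw of tool y 12.968146780742522 toolx [ 0.032  0.001 -0.999] q [-0.37  0.79 -0.19  2.17  0.75  0.22 -1.02] F [-1.9 -0.6  6.6] w 0.0001371788381923074
tool shift mm [16.1  0.7 -1.3]
```

View pics/side5.png

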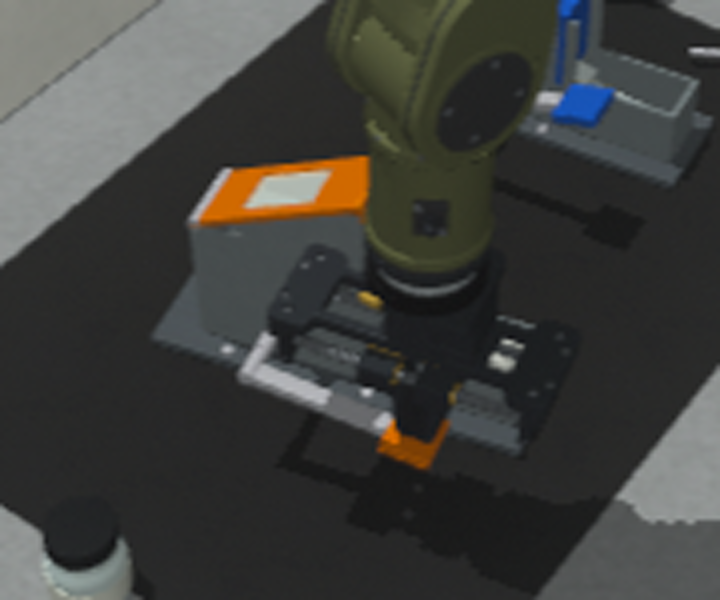

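```bash
python3 -m creep '[[[-1,4,0,0,0],[-1,4,0,0,0],[-1,4,0,0,0],[-1,2,0,0,0],[-1,0,0,0,0],[-1,0,0,0,0],[-1,0,0,0,0]]]'
python3 st.py .440 .180 .069
python3 - <<'E'
from h import *
for n in('side','top'):
    im=viewer.snapshot(n)
    im=im[160:310,200:380] if n=='side' else im[130:270,220:400]
    im=cv2.resize(im,None,fx=4,fy=4,interpolation=2)
    cv2.imwrite(f'pics/{n}6.png',im)
    print([(d['location'],d['score']) for d in nets.spot_point('orange_roll',n)])
E
```

```text
clock: 8.23
position: [0.4404, 0.1788, 0.0736]
tcp_rot: [1.426, 1.537, 0.081]
contact_force: [-2.7, -1.5, 7.0]
grip_width: 0.0007
8.2333 [0.4404 0.1788 0.0736] yaw of tool y 12.961860912023175 toolx [ 0.034  0.003 -0.999] q [-0.4   0.82 -0.15  2.17  0.77  0.18 -1.04] F [-2.7 -1.5  7. ] w 0.0007258245758282489
tool shift mm [ 4.6 -0.3 -1.3]
[([322.7, 251.0], 0.53)]
[([293.3, 225.6], 0.57)]
```

View pics/side6.png

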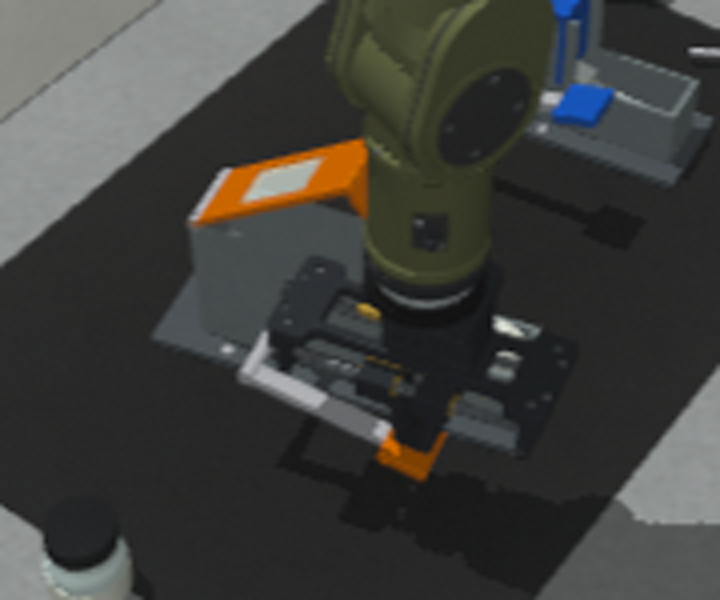

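View pics/top6.png

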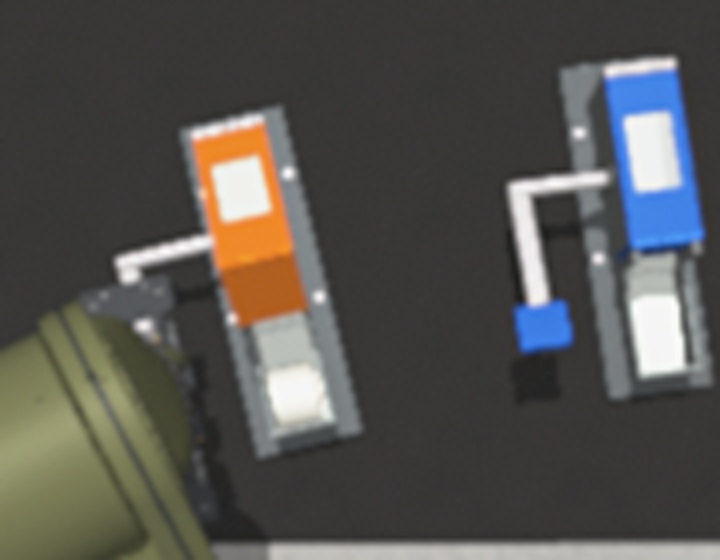

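The lid is fully open. In the top crop a white roll sits in the tray at about (295,393), which is full-frame (294,228). I'll check that it has settled and where it is.

```bash
python3 -m creep '[[[-1,1,0,0,0],[-1,0,0,0,0],[-1,0,0,0,0],[-1,0,0,0,0],[-1,0,0,0,0],[-1,0,0,0,0]]]'
python3 - <<'E'
from h import *
c={}
for n in('side','top'):
    im=viewer.snapshot(n)
    im2=im[160:310,200:380] if n=='side' else im[130:270,220:400]
    cv2.imwrite(f'pics/{n}7.png',cv2.resize(im2,None,fx=4,fy=4,interpolation=2))
    r=nets.spot_point('orange_roll',n)
    print([(d['location'],d['score']) for d in r])
    if r:c[n]=r[0]['location']
if len(c)==2: print(tri(ray('side',c['side']),ray('top',c['top'])),atz('top',c['top'],.043))
o=np.array([.582,.1]);y=np.radians(13.5)
for xd in(-.1,-.117,-.134): print(xd,o+xd*np.array([np.cos(y),np.sin(y)]))
E
python3 st.py .440 .180 .069
```

```text
clock: 8.93
position: [0.4402, 0.1788, 0.0751]
tcp_rot: [1.446, 1.536, 0.102]
contact_force: [-2.7, -0.1, 6.8]
grip_width: 0.0005
[([321.9, 249.3], 0.39)]
[([292.7, 229.8], 0.61)]
(array([0.44775449, 0.07968743, 0.04735146]), [np.float64(0.001828892974001535), np.float64(0.0018288929740014788)]) [0.44636834 0.07905291 0.043     ]
-0.1 [0.48476301 0.07665546]
-0.117 [0.46823272 0.07268689]
-0.134 [0.45170243 0.06871832]
9.1333 [0.4402 0.1788 0.0752] yaw of tool y 12.977097590006396 toolx [ 0.034  0.004 -0.999] q [-0.39  0.81 -0.16  2.17  0.77  0.18 -1.03] F [-2.8 -0.3  7.1] w 0.0004550489468080029
tool shift mm [ 6.1 -0.1 -1.3]
```

View pics/top7.png

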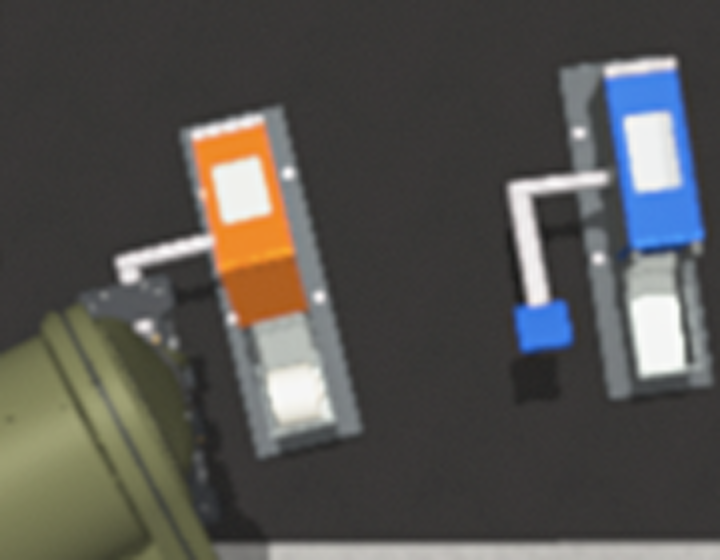

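The roll is settled in the tray: z ≈ 0.047 and unchanged between pictures. Now I'll ease the lever up at about 36 mm/s.

```bash
python3 -m creep '[[[-1,-2,0,0,0],[-1,-3,0,0,0],[-1,-3,0,0,0],[-1,-3,0,0,0],[-1,-3,0,0,0],[-1,-3,0,0,0],[-1,-3,0,0,0],[-1,-3,0,0,0],[-1,-2,0,0,0]]]'
python3 st.py .440 .180 .125
python3 - <<'E'
from h import *
im=viewer.snapshot('side')
im=cv2.resize(im[160:310,200:380],None,fx=4,fy=4,interpolation=2)
cv2.imwrite(f'pics/side8.png',im)
E
```

```text
clock: 9.88
position: [0.4393, 0.1785, 0.1041]
tcp_rot: [1.454, 1.536, 0.109]
contact_force: [-2.5, -0.4, 5.6]
grip_width: 0.0006
9.8833 [0.4393 0.1785 0.1041] yaw of tool y 12.970963878273384 toolx [ 0.034  0.004 -0.999] q [-0.34  0.76 -0.25  2.16  0.73  0.28 -1.  ] F [-2.5 -0.4  5.6] w 0.0006274560025238203
tool shift mm [-20.9   1.8  -1.2]
```

View pics/side8.png

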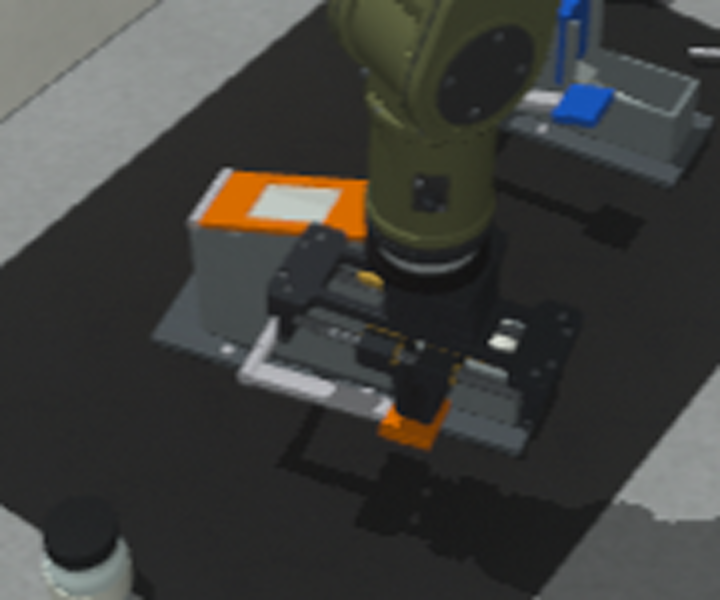

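The tip is following well, with the lid about a third open. I'll continue gently until the paddle is at rest and the tip is off it.

```bash
python3 -m creep '[[[-1,-2,0,0,0],[-1,-2,0,0,0],[-1,-2,0,0,0],[-1,-2,0,0,0],[-1,-2,0,0,0],[-1,-2,0,0,0],[-1,-2,0,0,0],[-1,-2,0,0,0],[-1,-2,0,0,0],[-1,-2,0,0,0],[-1,-2,0,0,0],[-1,-2,0,0,0],[-1,-2,0,0,0],[-1,0,0,0,0]]]'
python3 st.py .440 .180 .21
```

```text
clock: 11.1
position: [0.4433, 0.1796, 0.1348]
tcp_rot: [1.538, 1.528, 0.191]
contact_force: [-0.2, -0.1, 0.1]
grip_width: 0.0006
11.1 [0.4433 0.1796 0.1348] yaw of tool y 12.79780882685076 toolx [ 0.042  0.008 -0.999] q [-0.28  0.7  -0.33  2.14  0.67  0.36 -0.95] F [-0.2 -0.1  0.1] w 0.0006279844762170859
tool shift mm [-75.3   0.1  -1. ]
```

Force is zero, so the tip is off the paddle. I'll rise clear, straight up.

```bash
python3 -m creep '[[[-1,-4,0,0,0],[-1,-10,0,0,0],[-1,-15,0,0,0],[-1,-15,0,0,0],[-1,-15,0,0,0],[-1,-15,0,0,0],[-1,-15,0,20,0],[-1,0,0,20,0],[-1,0,0,20,0],[-1,0,0,20,0],[-1,0,0,20,0],[-1,0,0,0,0],[-1,0,0,0,0],[-1,0,0,0,0]]]'
python3 - <<'E'
from h import *
s=arm.read_state();print(s['clock'],s['position'],s['contact_force'],abs(s['dq']).max())
for n in('side','top'):
    im=viewer.snapshot(n)
    im2=im[140:310,200:400] if n=='side' else im[130:270,200:400]
    cv2.imwrite(f'pics/{n}9.png',cv2.resize(im2,None,fx=3.5,fy=3.5,interpolation=2))
    for q in ('orange_roll','orange_paddle','orange_lid_edge'): print(n,q,[(d['location'],d['score']) for d in nets.spot_point(q,n)])
E
```

```text
clock: 12.27
position: [0.4551, 0.0788, 0.227]
tcp_rot: [1.532, 1.543, 0.194]
contact_force: [-0.2, -0.3, 0.3]
grip_width: 0.0003
12.2667 [0.45512047 0.07878332 0.22701049] [-0.22215085 -0.282232    0.31909828] 0.014831605469213164
side orange_roll [([318.9, 249.5], 0.64)]
side orange_paddle [([302.6, 254.2], 0.63)]
side orange_lid_edge [([299.7, 219.0], 0.84)]
top orange_roll []
top orange_paddle [([257.8, 228.6], 0.6)]
top orange_lid_edge []
```

View pics/side9.png

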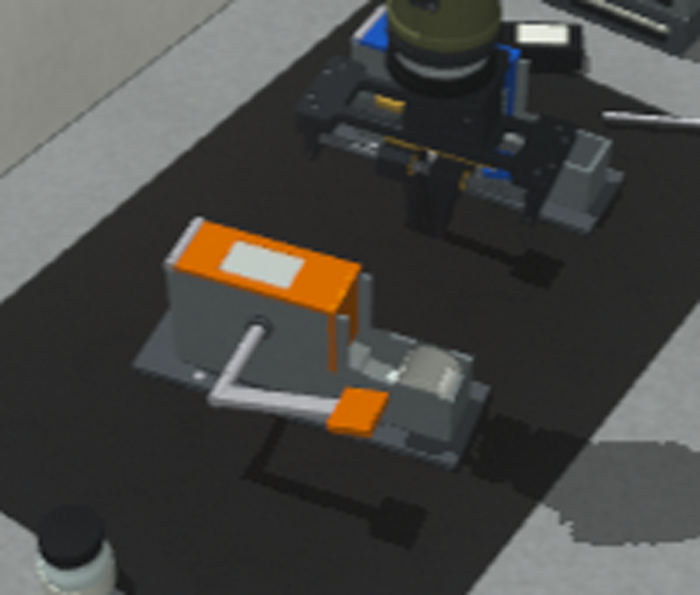

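View pics/top9.png

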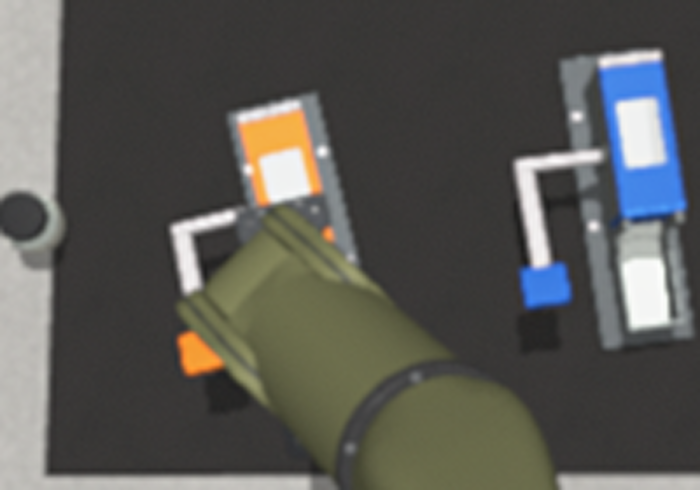

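The side crop shows the lid shut (front edge near (335,290)), the paddle back up at (357,410), and the roll in the tray at (430,370). The top crop shows the blue dispenser and the jar as they were. The arm is above everything and touches nothing, so I'm handing in.

```bash
python3 -c "
from plant import order
print(order.close_job())"
```

```text
the job is handed in; nothing more can be done
None
```

The orange dispenser's roll is in its catch tray, the lid is shut and the lever is back at rest. I handed the job in at about 12.6 s of the 32 s allowed.

- **Pressing:** I pressed the orange paddle down with the closed fingertips until the lid was open, with about 7 N on the tool. I held it until two pictures showed the roll lying still in the tray, at a height of about 0.047 m.
- **Closing:** I then eased the lever up. The average was about 36 mm/s at first and 25 mm/s at the end, well below the 120 mm/s slam limit. I only checked this from where the tool started and ended, so peak speeds within a row were not measured.
- **Contact point:** The first contact was about 10 mm off the paddle's centre, so I slid the tip back towards the centre while pressing.
- **Last checks:**
  - The side picture shows the lid shut, the paddle up and the roll in the tray.
  - The force on the tool was near zero, and the arm was clear of everything.
  - The blue dispenser and the jar looked unchanged. The adapter and screwdriver were only partly in that last close-up.
  - From the top camera the network did not find the roll or the lid edge at the end, because the arm was covering them.

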